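Take the grease filter off the tabletop extractor for draining

TASK

Roll the extractor's speed wheel all the way down to off. Then tip the metal grease filter forward out of its sprung roller catches, lift it out of its rail and stand it upright in the slot of the draining rack, bottom edge down on the rack's base; do not drop it. Leave the bowls, cup, cruet, pot lid and skimmer where they are.

Things in the scene. Friction and masses are not known exactly. Their poses are not given: they have to be found in the camera images.
- fan: White tabletop extractor, fixed. Origin on the table under the middle of the seated filter; x to its rear (front looks to -x), z up. Housing x 6 to 150 mm, y -100 to 100, flat top at z = 140; its front face (x = 6) backs the filter. Cheeks at y = +-(78 to 100), x -28 to 6, z to 140. Black wheel pod x -15 to 55, y 101 to 151, top z = 133. A small bowl stands on the housing top near x = 105.
- rail_mid (a point): Middle of the rail's floor under the seated filter, 20 mm above the table; axes as the extractor's. The channel is 22 mm wide; its front lip (x -22 to -16 mm) rises 30 mm above the floor. Tipped forward, the filter leans on this lip by itself, about 20 degrees from upright, and can be drawn up along its own plane.
- catch_mid (a point): Point midway between the two sprung catch rollers (radius 12 mm, upright axis, 20 mm tall, one in each cheek, y = +-83), z = 122. They overlap the filter's front side edges by 4 mm. Pushing the filter forward (-x) at z = 150 takes about 11 N, then they give way. Two black keepers (|y| 52 to 100, x -8 to 12, z 143 to 153 mm) over its shoulders stop it from being lifted while upright.
- filter: Flat aluminium grease filter, about 0.35 kg, 12 mm thick (x, its normal), loose. Origin mid bottom edge, z up the plate. 150 mm wide (y) for z 0 to 120, then 90 mm wide up to the top edge at z = 170. Seated, its back touches the housing and it stands 50 mm above the housing top, so a fingertip fits behind it over the housing (about 50 mm free, then the bowl).
- wheel_top (a point): Topmost point of the speed wheel, a knurled disc of 30 mm radius, 16 mm wide, axis along the extractor's y; its edge stands 17 mm out of the pod's top. Axes as the extractor's.
- speed_wheel (a joint): Angle of the speed wheel (rad): 0 is off, against a hard stop; it starts between 0.6 and 1.25. Rolling the wheel's top towards the extractor's front (-x) lowers the value; it turns at about 1 to 2 N at the edge and stays where it is left. One rib is white: at the very top when off, behind it (+x) when on.
- rack: Draining rack, fixed: grey base 110 x 140 x 12 mm and two steel wire frames (8 mm wire, 130 long along y, tops at z = 88) at x = -18 and +18, leaving one slot 28 mm wide along y. Origin on the table under the base's centre; slot floor at z = 12. The filter stands with its width along the rack's y, either face first, overhanging the ends a little.
- bowl_a: Small white sauce bowl, 72 mm wide, 38 high, standing on the extractor's housing top behind the filter. Origin under its centre.
- bowl_b: White sauce bowl, 90 mm wide, 45 high. Origin under its centre.
- cup: Ceramic cup, 70 mm wide, 90 high. Origin under its centre.
- cruet: Glass cruet with its stopper in, 62 mm wide, 134 high. Origin under its centre.
- pot_lid: Stainless hotpot divider lid, 190 mm wide, 46 high with its knob, lying flat. Origin under its centre.
- skimmer: Wooden skimmer lying flat, 235 mm long, 12 high; origin near where handle and head meet, head towards its +x.
There are look-alikes about, which are no part of the job. Of the things that look like the filter, the smaller one is meant.

How it is judged:
On the way, in this order (a step that is already met when the one before it is completed fails the run):
1. the speed wheel is rolled down to off (value of joint speed_wheel below 0.12 rad), for 0.2 s.
2. the filter is tipped forward out of the roller catches, more than 10 degrees from upright, its bottom still in the rail (angle between the z axis of filter and the z axis of fan, either way round above 0.18 rad and z of filter in the frame of fan below 0.045 m), for 0.1 s.
3. the filter is lifted clear of the rail (z of filter in the frame of fan above 0.07 m), for 0.1 s.
At the end, for the whole second after the job is handed in: The filter stands released and at rest in the rack slot, bottom edge on the base (origin 6 to 20 mm up), within 14 mm of the slot's middle plane, 45 mm of its middle lengthwise and 0.3 rad of upright and of the slot's direction; the speed wheel is off (below 0.12 rad) (x of filter in the frame of rack between -0.014 and 0.014 m and y of filter in the frame of rack between -0.045 and 0.045 m and z of filter in the frame of rack between 0.006 and 0.02 m and angle between filter's own z axis and vertical below 0.3 rad and angle between the x axis of filter and the x axis of rack, either way round below 0.3 rad and linear speed of filter below 0.02 m/s and value of joint speed_wheel below 0.12 rad); the robot touches nothing.
It fails at once if a sauce bowl is pushed more than 30 mm from its place or tipped over (distance of any of bowl_a, bowl_b from where it was at the start of the episode above 0.03 m or angle between any of bowl_a, bowl_b's own z axis and vertical above 0.5 rad).
It fails at once if the cup or cruet is pushed more than 30 mm from its place or tipped over (distance of any of cup, cruet from where it was at the start of the episode above 0.03 m or angle between any of cup, cruet's own z axis and vertical above 0.5 rad).
It fails at once if the pot lid or skimmer is pushed more than 30 mm from its place or tipped over (distance of any of pot_lid, skimmer from where it was at the start of the episode above 0.03 m or angle between any of pot_lid, skimmer's own z axis and vertical above 0.5 rad).
It fails at once if the filter is dropped or flung (faster than 1.2 m/s) (linear speed of filter above 1.2 m/s).
It also fails if it takes over 64 s, if anything falls off the work surface, if the arm or the gripper's body presses on something with over 40 N, if the wrist force passes 120 N, or if a joint passes its speed limit or range.

ROBOT

A 7-joint arm with a two-finger parallel gripper is mounted at the origin on the work surface. World frame = base frame: x ahead of the robot, y to its left, z up, the work surface at z = 0. Lengths are in m, angles in rad, forces in N, time in s.
With the tool pointing down it reaches from about 0.425 to 0.925 m from the base axis. Payload 6.8 kg.
Tool frame: the origin (TCP) lies at the centre of the arm's flange, where the gripper is bolted on; the fingertips stand 173 mm ahead of it and the grasp point (between the pads) lies 155 mm ahead of it; z points along the fingers, y is the direction in which the jaws open and shut (so a half turn about z gives the same grasp; the last joint's range is limited). The gripper opens to 85 mm and grips with 20 to 120 N. Pads are 22 mm wide; open, the fingers measure 114 mm over their backs; the gripper's body (76 mm by 85 mm) begins 54 mm behind the grasp point. The pads swing forward as they close: fully open they stand 13 mm farther back than shut.
Start: joints at [1.215, 0.477, 0.022, 1.555, -0.011, 1.109, -0.083], TCP at [0.166, -0.654, 0.405] pointing down, gripper open.
Joint ranges: [-2.96, 2.96], [-0.34, 2.1], [-1.41, 1.46], [0.24, 2.44], [-1.37, 4.51], [0.17, 1.92], [-2.96, 2.96]. Speed limits (rad/s): [2.39, 2.39, 3.14, 3.14, 3.14, 3.14, 3.14].

INTERFACE

Orientations are given as a rotation vector (axis times angle).
In Python, from bench import readout, grab_frame, camera_model, r gives the robot as it stands.
- The arm moves only by the tool apply_moves, never from a script. Its argument "deltas" is a list of rows, each an object with "xyz": the shift along the world's x, y, z in m, a list of three; "turn": the turn about the world's z in rad. In form: [{"xyz": [dx, dy, dz], "turn": turn}, ...]. A call has 1 to 12 rows; each row shifts and turns the commanded pose from where the row before left it; what a row does not reach is not made up. A row lasts 1/12 s, in which the tool goes at most 41.7 mm and 7.16 degrees, less where a joint would pass 70% of its speed; a pose out of reach is approached as far as the arm can. A call with a gripper value outside its range is refused whole. "claw" is the gripper's target within -1 to 1 (shut at 1, half-way at 0, fully open at -1), set as the call begins (left out, the last holds). The fingers move at their own pace and stop on an object; "squeeze" is the grip in N (left out, the last holds). Time passes only in rows, so rows that do not move let the fingers close. It gives the time, the measured TCP pose, the force and the opening at its end, in the units of the state.
- readout.get_obs(): the state, without advancing time (a new reading comes with each control period).
- grab_frame(name): name is "scene" or "top" or "wrist"; returns the picture (384x512x3 uint8, red, green, blue); there is no depth.
- camera_model(name): a dict with "intrinsics" (3x3 intrinsics, pixels), "R" (3x3) and "t" (3): a world point X has camera coordinates R X + t. Camera axes: x right, y down, z forward; pixel columns grow to the right and rows downward; lengths in m; the calibration is good to about 2 mm. A picture is of the moment at which its call begins: read the wrist's pose just before it. camera_model takes no time and is no camera call; for the wrist camera it gives the pose at the moment of the call.
- r.hand_in(): hands the job in, once; it reports no verdict.
The state is a dict: "clock": time; "joints": joint angles; "qvel": joint speeds; "tau": joint torques, N m; "tcp_pos": TCP position; "orientation": TCP orientation; "contact_force": force on the tool from outside, world axes, zero at the start; "moment": the same for the moment, N m; "grip_width": finger opening in m.
Only numpy, scipy, OpenCV 4.12 (cv2) and the standard library are available. Lean on these libraries where they do the work, as an engineer would, in place of code of your own. Each camera call takes 0.05 s, during which the arm holds its last target.

## Working session

There is one attempt and no reset: what is moved stays moved. The work goes in short steps, Python scripts to look and compute and a tool call to move; the robot and the scene stay as the last step left them, time stands still between calls to the robot, and variables do not carry over. Pictures are saved under pics/ and viewed, and the job is handed in when it is done.

Besides the shell and the picture viewer there is one more tool, called after ">>>" by a JSON object that holds its "method" and its "body". apply_moves: Moves the arm, as the interface text tells. Its arguments: {"type":"object","properties":{"deltas":{"type":"array"},"claw":{"type":"number"},"squeeze":{"type":"number"}},"required":["deltas"]}

```bash
ls; mkdir -p pics; python3 - <<'E'
from bench import readout, grab_frame, camera_model, r
import cv2
print(readout.get_obs())
for n in ["scene","top","wrist"]:
    m=camera_model(n); print(n,m)
    cv2.imwrite(f"pics/{n}0.png",grab_frame(n)[:,:,::-1])
E
```

```text
pics
{'clock': 0.0, 'joints': array([ 1.21492537,  0.47777947,  0.02232127,  1.55645408, -0.01150419,
        1.10933403, -0.08304444]), 'qvel': array([-0.00025303,  0.00204433,  0.00019072, -0.00068383,  0.00098278,
       -0.000775  ,  0.00022532]), 'tau': array([ 4.36832543e-04, -5.96453118e+01,  1.60778023e+00, -2.81192797e+01,
        1.24076981e-02,  9.36728407e-03, -1.29799949e-05]), 'tcp_pos': array([ 0.16548731, -0.65410533,  0.40373781]), 'orientation': array([-3.11569822e+00, -3.88121664e-01,  5.52011406e-04]), 'contact_force': array([ 1.60859779, -0.18711023, -0.70613223]), 'moment': array([-0.01937981, -0.03095353, -0.01589505]), 'grip_width': 0.08533908060089405}
scene {'intrinsics': array([[450.08472873,   0.        , 257.51526184],
       [  0.        , 450.08472873, 186.45302495],
       [  0.        ,   0.        ,   1.        ]]), 'R': array([[-0.49117091,  0.87086512, -0.01857615],
       [ 0.63231557,  0.34179832, -0.69523444],
       [-0.59910613, -0.35322492, -0.71854297]]), 't': array([ 0.21699764, -0.21257552,  2.03749281])}
top {'intrinsics': array([[372.74924457,   0.        , 250.77107794],
       [  0.        , 372.74924457, 191.88076583],
       [  0.        ,   0.        ,   1.        ]]), 'R': array([[-0.02286573, -0.99968577, -0.01027219],
       [-0.98252305,  0.02436938, -0.18453883],
       [ 0.18473117,  0.00587305, -0.98277154]]), 't': array([0.03483122, 0.48322656, 1.18456887])}
wrist {'intrinsics': array([[271.9710782 ,   0.        , 254.62215956],
       [  0.        , 271.9710782 , 194.52939387],
       [  0.        ,   0.        ,   1.        ]]), 'R': array([[ 0.24497707, -0.96952714, -0.00183205],
       [-0.93020337, -0.23557274,  0.28147323],
       [-0.27332752, -0.06725031, -0.95956733]]), 't': array([-0.67335795, -0.03670791,  0.38024854])}
```

View pics/scene0.png

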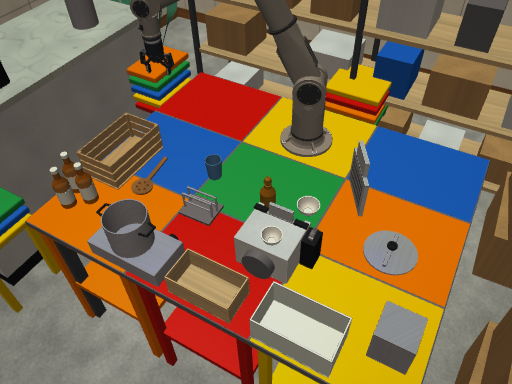

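View pics/top0.png

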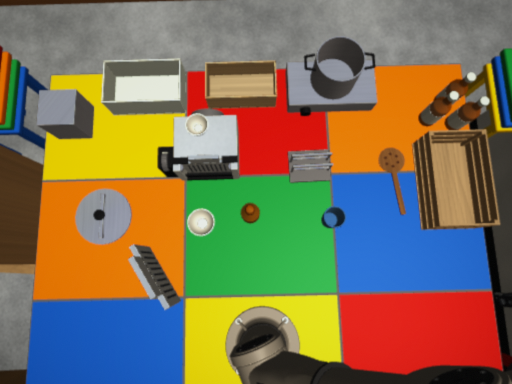

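View pics/wrist0.png

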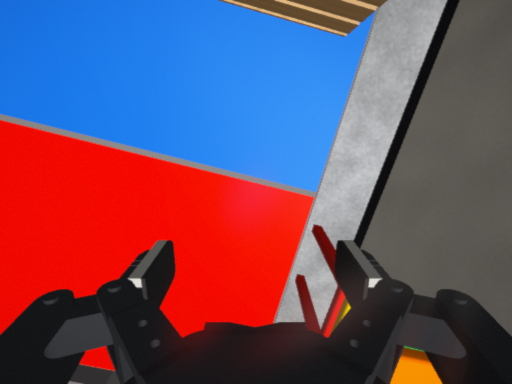

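The top view shows the extractor at about (205,148) with its front towards the robot and the wheel pod on the left at (165,160). The rack is at (310,165), and the larger look-alike filter stands at (155,275).

```bash
cat > h.py <<'E'
import numpy as np, cv2
from bench import readout, grab_frame, camera_model, r
def ray(m,u,v):
    K,R,t=map(np.array,(m['intrinsics'],m['R'],m['t']))
    d=R.T@np.linalg.solve(K,[u,v,1.]); c=-R.T@t
    return c,d/np.linalg.norm(d)
def onz(m,u,v,z):
    c,d=ray(m,u,v); return c+d*(z-c[2])/d[2]
def proj(m,X):
    p=np.array(m['R'])@np.array(X)+m['t']; p=np.array(m['intrinsics'])@p; return p[:2]/p[2]
def tri(a,b):
    (c1,d1),(c2,d2)=a,b
    A=np.array([d1,-d2]).T; s=np.linalg.lstsq(A,c2-c1,rcond=None)[0]
    p,q=c1+s[0]*d1,c2+s[1]*d2
    return (p+q)/2,np.linalg.norm(p-q)
E
python3 - <<'E'
import cv2
t=cv2.imread('pics/top0.png');s=cv2.imread('pics/scene0.png')
cv2.imwrite('pics/tc.png',cv2.resize(t[100:200,145:345],None,fx=4,fy=4,interpolation=cv2.INTER_CUBIC))
cv2.imwrite('pics/sc.png',cv2.resize(s[170:290,170:330],None,fx=5,fy=5,interpolation=cv2.INTER_CUBIC))
E
```

```text
(no output)
```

View pics/tc.png

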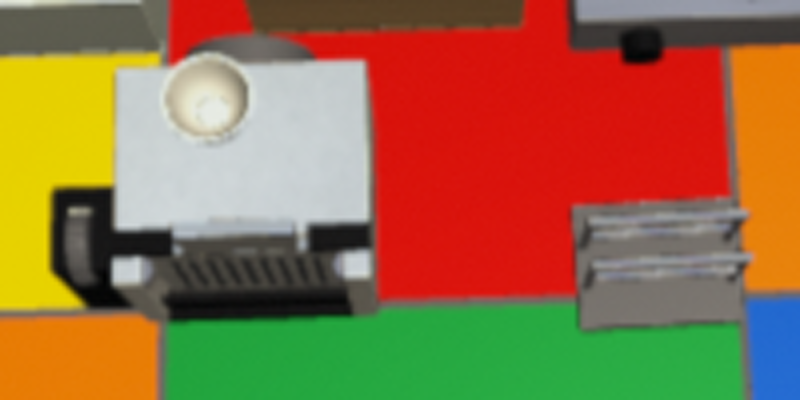

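View pics/sc.png

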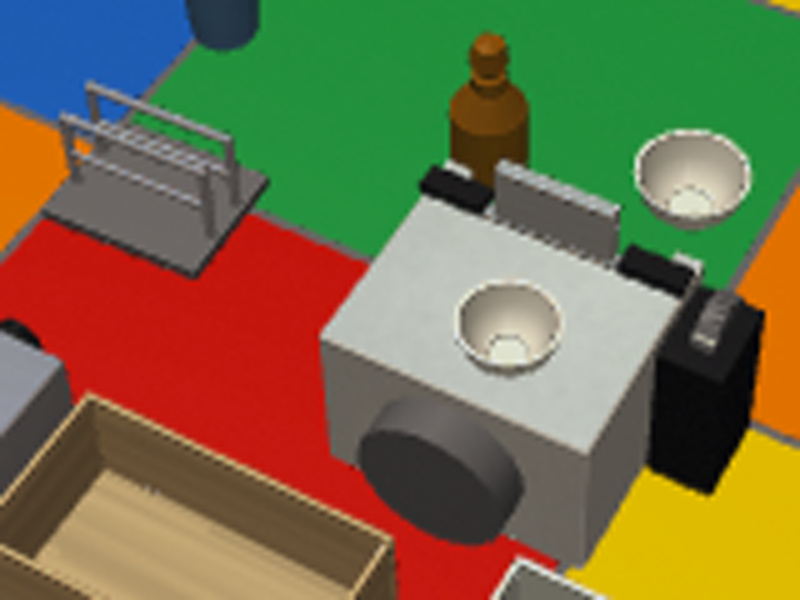

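```bash
python3 - <<'E'
from h import *
T=camera_model('top');S=camera_model('scene')
tc=lambda u,v:(145+(u+.5)/4-.5,100+(v+.5)/4-.5)
sc=lambda u,v:(170+(u+.5)/5-.5,170+(v+.5)/5-.5)
print("top z.14")
P={}
for n,p in dict(RL=(115,70),RR=(366,62)).items(): P[n]=onz(T,*tc(*p),.14);print(n,P[n])
for n,p in dict(RR=(322,338),RL=(585,450),FL=(683,298)).items(): print('s',n,onz(S,*sc(*p),.14))
print('filter top s',[onz(S,*sc(*p),.19).round(4) for p in ((497,163),(618,212),)])
print('filter top t',[onz(T,*tc(*p),.19).round(4) for p in ((174,224),(295,224))])
print('wheel s',[onz(S,*sc(*p),.15).round(4) for p in ((708,340),(727,297))])
print('wheel t',[onz(T,*tc(*p),.15).round(4) for p in ((66,210),(92,210))])
# rack
print('rack base t',[onz(T,*tc(*p),.012).round(4) for p in ((573,207),(728,199),(743,320),(582,328))])
print('rack base s',[onz(S,*sc(*p),.012).round(4) for p in ((45,210),(195,272),(268,181))])
print('wires t',[onz(T,*tc(*p),.084).round(4) for p in ((585,220),(746,213),(592,264),(748,258))])
print('wires s',[onz(S,*sc(*p),.084).round(4) for p in ((63,118),(208,167),(90,87),(232,140))])
for n,cn in (('cruet',(250,212)),('bowlb',(200,222)),('cup',(333,217))): print(n,onz(T,*cn,.06))
E
```

```text
top z.14
RL [0.71293804 0.26223014 0.14      ]
RR [0.71425851 0.06341806 0.14      ]
s RR [0.71707175 0.06928262 0.14      ]
s RL [0.71319675 0.26122773 0.14      ]
s FL [0.5731049  0.26341795 0.14      ]
filter top s [array([0.5653, 0.1183, 0.19  ]), array([0.5655, 0.2093, 0.19  ])]
filter top t [array([0.5706, 0.2055, 0.19  ]), array([0.5683, 0.1158, 0.19  ])]
wheel s [array([0.6044, 0.2953, 0.15  ]), array([0.566 , 0.2914, 0.15  ])]
wheel t [array([0.5957, 0.2961, 0.15  ]), array([0.5952, 0.276 , 0.15  ])]
rack base t [array([ 0.6294, -0.108 ,  0.012 ]), array([ 0.6331, -0.242 ,  0.012 ]), array([ 0.5259, -0.2483,  0.012 ]), array([ 0.5223, -0.1112,  0.012 ])]
rack base s [array([ 0.633 , -0.2412,  0.012 ]), array([ 0.629, -0.105,  0.012]), array([ 0.5256, -0.1058,  0.012 ])]
wires t [array([ 0.5966, -0.1101,  0.084 ]), array([ 0.5991, -0.2409,  0.084 ]), array([ 0.5596, -0.1141,  0.084 ]), array([ 0.5614, -0.2402,  0.084 ])]
wires s [array([ 0.5974, -0.2377,  0.084 ]), array([ 0.5867, -0.1133,  0.084 ]), array([ 0.5609, -0.2388,  0.084 ]), array([ 0.5553, -0.1125,  0.084 ])]
cruet [0.41517048 0.02721769 0.06      ]
bowlb [0.38669558 0.1886279  0.06      ]
cup [ 0.39254897 -0.23883303  0.06      ]
```

>>> {"method": "apply_moves", "body": {"deltas": [{"xyz":[0.005,0.005,0.035],"turn":-0.02},{"xyz":[0.02,0.015,0.025],"turn":-0.02},{"xyz":[0.033,0.023,0],"turn":-0.02},{"xyz":[0.033,0.023,0],"turn":-0.02},{"xyz":[0.033,0.023,0],"turn":-0.02},{"xyz":[0.033,0.023,0],"turn":-0.02},{"xyz":[0.033,0.023,0],"turn":-0.02},{"xyz":[0.033,0.023,0],"turn":-0.02},{"xyz":[0.033,0.023,0],"turn":-0.02},{"xyz":[0.033,0.023,0],"turn":-0.02},{"xyz":[0.02,0.035,0],"turn":-0.02},{"xyz":[0.01,0.04,0],"turn":-0.02}], "claw": 1, "squeeze": 30}}

```text
clock: 1.15
tcp_pos: [0.4871, -0.3739, 0.4639]
orientation: [-3.141, -0.012, -0.001]
contact_force: [1.2, 1.1, 0.1]
grip_width: -0.0002
```

>>> {"method": "apply_moves", "body": {"deltas": [{"xyz":[0.008,0.04,0]},{"xyz":[0.008,0.04,0]},{"xyz":[0.008,0.04,0]},{"xyz":[0.008,0.04,0]},{"xyz":[0.008,0.04,0]},{"xyz":[0.008,0.04,0]},{"xyz":[0.008,0.04,0]},{"xyz":[0.008,0.04,0]},{"xyz":[0.008,0.04,0]},{"xyz":[0.008,0.04,0]},{"xyz":[0.008,0.04,0]},{"xyz":[0.008,0.04,0]}]}}

```text
invalid input
```

```bash
python3 - <<'E'
from h import *
o=readout.get_obs();print(o['clock'],o['tcp_pos'],o['joints'].round(2))
m=camera_model('wrist');cv2.imwrite('pics/w1.png',grab_frame('wrist')[:,:,::-1])
import pickle;pickle.dump(m,open('w1.pkl','wb'));print(-m['R'].T@m['t'])
E
```

```text
1.15 [ 0.48705782 -0.37386633  0.46385586] [ 0.62  0.33 -0.09  1.63  0.03  1.18 -1.04]
[ 0.55850537 -0.3726959   0.43404793]
```

View pics/w1.png

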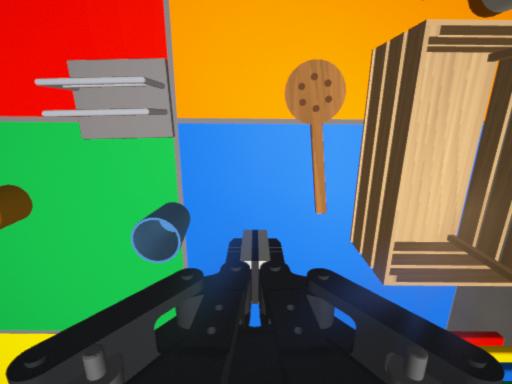

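The wrist view shows the shut fingers at (255,250), the rack at (120,97), the cup at (160,235) and the skimmer. The refused move was missing its "turn" values.

>>> {"method": "apply_moves", "body": {"deltas": [{"xyz":[0.008,0.04,0],"turn":0},{"xyz":[0.008,0.04,0],"turn":0},{"xyz":[0.008,0.04,0],"turn":0},{"xyz":[0.008,0.04,0],"turn":0},{"xyz":[0.008,0.04,0],"turn":0},{"xyz":[0.008,0.04,0],"turn":0},{"xyz":[0.008,0.04,0],"turn":0},{"xyz":[0.008,0.04,0],"turn":0},{"xyz":[0.0,0.04,0],"turn":0},{"xyz":[0,0.04,0],"turn":0},{"xyz":[0,0.04,0],"turn":0},{"xyz":[0,0.04,0],"turn":0}]}}

```text
clock: 2.2
tcp_pos: [0.5481, 0.1061, 0.4646]
orientation: [3.141, 0.012, -0.0]
contact_force: [0.8, -0.1, -0.2]
grip_width: 0.0001
```

```bash
python3 - <<'E'
from h import *
o=readout.get_obs();print(o['clock'],o['tcp_pos'],o['joints'].round(2))
m=camera_model('wrist');cv2.imwrite('pics/w2.png',grab_frame('wrist')[:,:,::-1])
import pickle;pickle.dump(m,open('w2.pkl','wb'));print(-m['R'].T@m['t'])
E
```

```text
2.2 [0.54813296 0.10613516 0.46464696] [-0.01  0.26 -0.36  1.75  0.1   1.16 -1.96]
[0.61957821 0.10725799 0.43480079]
```

View pics/w2.png

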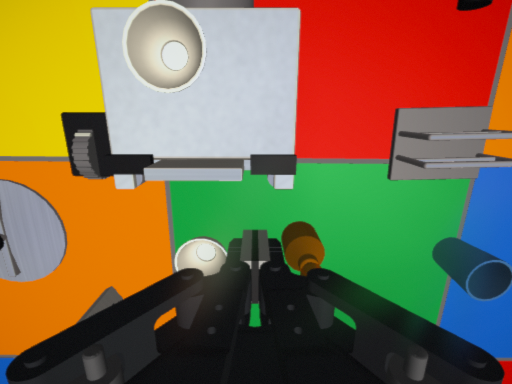

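```bash
python3 - <<'E'
import cv2
t=cv2.imread('pics/w2.png')
cv2.imwrite('pics/w2a.png',cv2.resize(t[95:200,55:310],None,fx=3,fy=3,interpolation=cv2.INTER_CUBIC))
E
```

```text
(no output)
```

View pics/w2a.png

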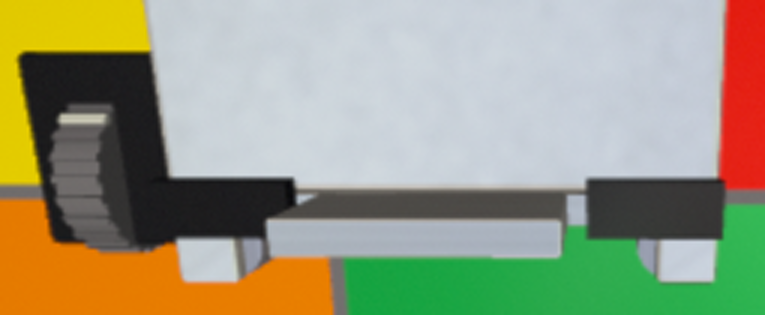

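```bash
python3 - <<'E'
from h import *
import pickle
m=pickle.load(open('w2.pkl','rb'))
c=lambda u,v:(55+(u+.5)/3-.5,95+(v+.5)/3-.5)
for n,z,ps in (('filt',.19,((270,256),(560,257),(268,218),(560,222))),('keep',.153,((152,180),(294,180),(588,180),(724,180),(724,238),(588,238),(292,236))),
 ('hous',.14,((168,178),(720,178))),('wheel',.15,((52,180),(103,180))),('pod',.133,((20,57),(150,53)))):
    print(n,[onz(m,*c(*p),z)[:2].round(4).tolist() for p in ps])
full=dict(houseRL=(93,8),houseRR=(299,9))
print([onz(m,*p,.14)[:2].round(4).tolist() for p in full.values()])
print('rack',[onz(m,*p,.012)[:2].round(4).tolist() for p in ((396,107),(492,106),(390,178))],[onz(m,*p,.084)[:2].round(4).tolist() for p in ((400,134),(398,159))])
# rib: ray intersect with wheel circle at y=.288
cc,d=ray(m,*c(82,118))
for zc in (.12,):
  for xc in (.580,.585,.59):
    # x,z plane
    a=d[0]**2+d[2]**2;ox,oz=cc[0]-xc,cc[2]-zc
    b=2*(d[0]*ox+d[2]*oz);q=ox*ox+oz*oz-.03**2
    D=b*b-4*a*q
    if D>0:
        s=(-b-D**.5)/2/a;X=cc+s*d;print(xc,X,np.arctan2(X[0]-xc,X[2]-zc))
E
```

```text
filt [[0.561, 0.2084], [0.5613, 0.1191], [0.5728, 0.2078], [0.5723, 0.1191]]
keep [[0.5788, 0.2616], [0.5791, 0.2125], [0.5799, 0.1111], [0.5802, 0.0642], [0.5598, 0.0631], [0.5595, 0.111], [0.5594, 0.2152]]
hous [[0.5777, 0.2628], [0.5791, 0.0636]]
wheel [[0.5781, 0.2981], [0.5782, 0.2803]]
pod [[0.6192, 0.3129], [0.6209, 0.2666]]
[[0.7148, 0.26], [0.7154, 0.0662]]
rack [[0.6321, -0.1019], [0.6345, -0.2436], [0.5245, -0.1089]] [[0.5976, -0.0763], [0.5659, -0.0787]]
0.58 [0.59887487 0.28813074 0.14331822] 0.680475072383609
0.585 [0.59909946 0.28616859 0.14648028] 0.489270557430496
0.59 [0.59924574 0.28489065 0.14853973] 0.3132913339683097
```

>>> {"method": "apply_moves", "body": {"deltas": [{"xyz":[0.009,0.037,0],"turn":0},{"xyz":[0.009,0.037,0],"turn":0},{"xyz":[0.009,0.037,0],"turn":0},{"xyz":[0.009,0.037,0],"turn":0},{"xyz":[0.008,0.035,0],"turn":0},{"xyz":[0,0,-0.035],"turn":0},{"xyz":[0,0,-0.035],"turn":0},{"xyz":[0,0,-0.035],"turn":0},{"xyz":[0,0,-0.015],"turn":0},{"xyz":[0,0,0],"turn":0}]}}

```text
clock: 3.08
tcp_pos: [0.5914, 0.286, 0.3395]
orientation: [3.137, 0.012, -0.012]
contact_force: [0.3, -0.2, -1.0]
grip_width: 0.0001
```

```bash
python3 - <<'E'
from h import *
o=readout.get_obs();print(o['clock'],o['tcp_pos'],o['joints'].round(2),o['contact_force'])
cv2.imwrite('pics/s3.png',cv2.resize(grab_frame('scene')[170:290,240:400,::-1],None,fx=5,fy=5,interpolation=cv2.INTER_CUBIC))
cv2.imwrite('pics/w3.png',grab_frame('wrist')[:,:,::-1])
E
```

```text
3.0833 [0.59143042 0.28600148 0.33948785] [-0.28  0.54 -0.38  1.64  0.23  1.02 -2.29] [ 0.26493221 -0.19439342 -1.0330181 ]
```

View pics/s3.png

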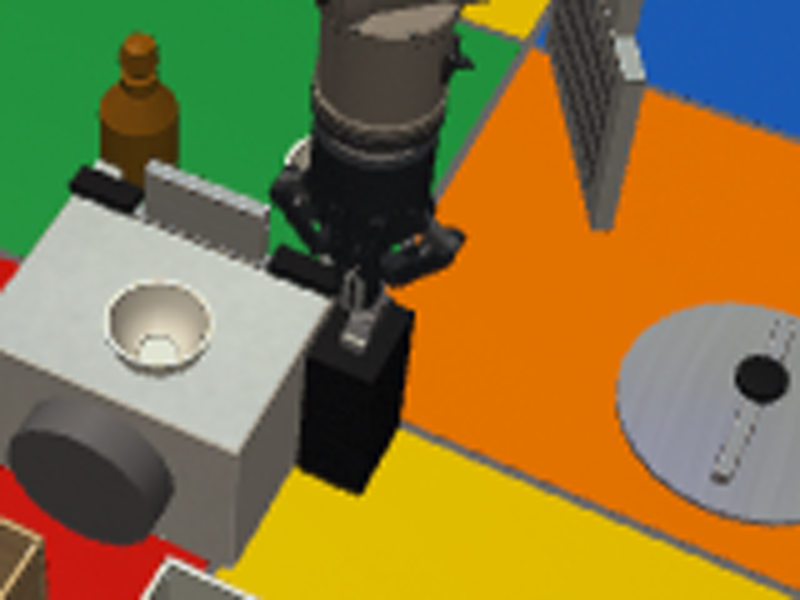

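View pics/w3.png

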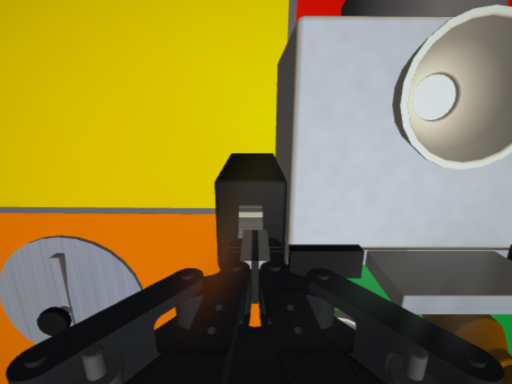

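>>> {"method": "apply_moves", "body": {"deltas": [{"xyz":[0,0.002,-0.007],"turn":0},{"xyz":[0,0,-0.006],"turn":0},{"xyz":[0,0,-0.001],"turn":0},{"xyz":[0,0,-0.001],"turn":0},{"xyz":[0,0,0],"turn":0}]}}

```text
clock: 3.6
tcp_pos: [0.5926, 0.2896, 0.33]
orientation: [-3.141, -0.012, -0.001]
contact_force: [-0.1, -0.2, -0.5]
grip_width: -0.0001
```

>>> {"method": "apply_moves", "body": {"deltas": [{"xyz":[0,0,-0.004],"turn":0},{"xyz":[0,0,-0.002],"turn":0},{"xyz":[0,0,-0.001],"turn":0},{"xyz":[0,0,0],"turn":0}]}}

```text
clock: 3.93
tcp_pos: [0.5925, 0.2895, 0.3224]
orientation: [3.141, 0.012, -0.0]
contact_force: [-0.4, -0.3, 0.8]
grip_width: 0.0002
```

>>> {"method": "apply_moves", "body": {"deltas": [{"xyz":[0,0,-0.001],"turn":0},{"xyz":[0,0,0],"turn":0},{"xyz":[0,0,0],"turn":0}]}}

```text
clock: 4.18
tcp_pos: [0.5928, 0.2896, 0.3221]
orientation: [-3.141, -0.012, -0.001]
contact_force: [0.9, -0.4, 2.0]
grip_width: -0.0001
```

>>> {"method": "apply_moves", "body": {"deltas": [{"xyz":[0,0,-0.001],"turn":0},{"xyz":[0,0,0],"turn":0},{"xyz":[0,0,0],"turn":0}]}}

```text
clock: 4.43
tcp_pos: [0.5933, 0.2895, 0.3217]
orientation: [-3.141, -0.011, -0.004]
contact_force: [1.2, -0.7, 5.4]
grip_width: 0.0
```

>>> {"method": "apply_moves", "body": {"deltas": [{"xyz":[-0.001,0,-0.001],"turn":0},{"xyz":[-0.003,0,0],"turn":0},{"xyz":[-0.003,0,0],"turn":0},{"xyz":[-0.003,0,0],"turn":0},{"xyz":[-0.003,0,0],"turn":0},{"xyz":[-0.003,0,0],"turn":0},{"xyz":[-0.003,0,0],"turn":0},{"xyz":[-0.003,0,0],"turn":0},{"xyz":[0,0,0],"turn":0}]}}

```text
clock: 5.18
tcp_pos: [0.5718, 0.2896, 0.3231]
orientation: [-3.14, -0.011, -0.009]
contact_force: [-0.8, -3.8, 16.9]
grip_width: -0.0005
```

```bash
python3 - <<'E'
from h import *
cv2.imwrite('pics/w4.png',cv2.resize(grab_frame('wrist')[130:290,180:340,::-1],None,fx=3,fy=3,interpolation=cv2.INTER_CUBIC))
E
```

```text
(no output)
```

View pics/w4.png

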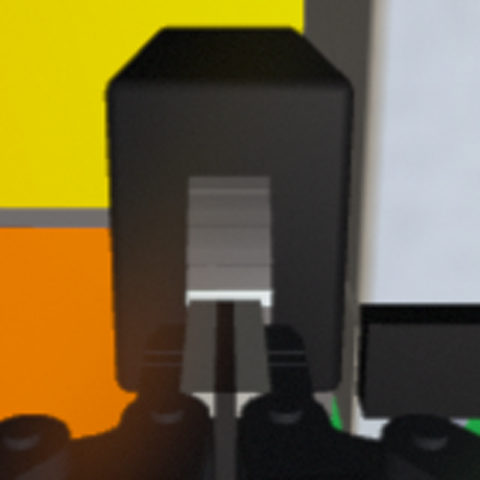

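>>> {"method": "apply_moves", "body": {"deltas": [{"xyz":[-0.002,0,0],"turn":0},{"xyz":[0,0,0.005],"turn":0},{"xyz":[-0.01,0,0.02],"turn":0},{"xyz":[-0.03,0,0.02],"turn":0},{"xyz":[0,0,0],"turn":0},{"xyz":[0,0,0],"turn":0}]}}

```text
clock: 5.73
tcp_pos: [0.5274, 0.2904, 0.3657]
orientation: [-3.141, -0.016, -0.002]
contact_force: [-0.5, 0.1, -0.4]
grip_width: -0.0005
```

```bash
python3 - <<'E'
from h import *
import pickle
m=camera_model('wrist');pickle.dump(m,open('w5.pkl','wb'))
cv2.imwrite('pics/w5.png',cv2.resize(grab_frame('wrist')[100:260,180:340,::-1],None,fx=3,fy=3,interpolation=cv2.INTER_CUBIC))
E
```

```text
(no output)
```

View pics/w5.png

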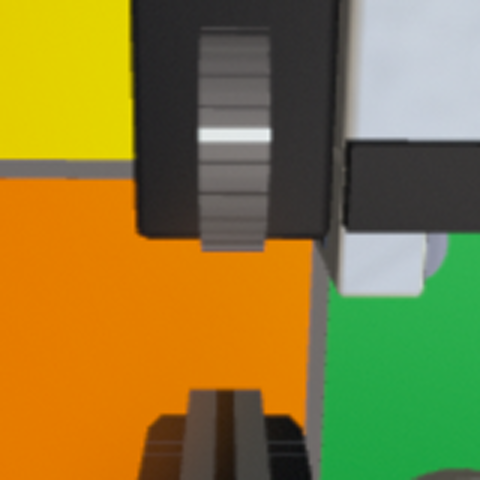

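```bash
python3 - <<'E'
from h import *
import pickle
m=pickle.load(open('w5.pkl','rb'))
c=lambda u,v:(180+(u+.5)/3-.5,100+(v+.5)/3-.5)
print(onz(m,*c(235,135),.15), 'front',onz(m,*c(235,250),.133),'podrear?',onz(m,*c(150,235),.133))
# rear extreme tangent of circle: ray direction angle
cc,d=ray(m,*c(235,27)); n=np.array([-d[2],0,d[0]]); n/=np.linalg.norm(n); n*=np.sign(n[0])
# distance from centre (xc,.12) to ray =.03 => xc = 
k=n@cc; print('xc rear',(k-.03-n[2]*.12)/n[0])
X=onz(m,*c(235,135),.15)
E
```

```text
[0.5796903  0.28950367 0.15      ] front [0.54883277 0.28891738 0.133     ] podrear? [0.55254781 0.31061312 0.133     ]
xc rear 0.573550093204053
```

>>> {"method": "apply_moves", "body": {"deltas": [{"xyz":[0.035,0,0],"turn":0},{"xyz":[0.021,-0.001,-0.015],"turn":0},{"xyz":[0,0,-0.022],"turn":0},{"xyz":[0,0,-0.006],"turn":0},{"xyz":[0,0,-0.002],"turn":0},{"xyz":[0,0,0],"turn":0}]}}

```text
clock: 6.28
tcp_pos: [0.5882, 0.2871, 0.3224]
orientation: [3.141, 0.007, 0.012]
contact_force: [4.6, -5.1, 15.7]
grip_width: 0.0003
```

>>> {"method": "apply_moves", "body": {"deltas": [{"xyz":[-0.003,0,0],"turn":0},{"xyz":[-0.003,0,0],"turn":0},{"xyz":[-0.003,0,0],"turn":0},{"xyz":[-0.003,0,0],"turn":0},{"xyz":[-0.003,0,0],"turn":0},{"xyz":[-0.003,0,0],"turn":0},{"xyz":[0,0,0.006],"turn":0},{"xyz":[-0.01,0,0.02],"turn":0},{"xyz":[-0.032,0,0.02],"turn":0},{"xyz":[0,0,0],"turn":0},{"xyz":[0,0,0],"turn":0}]}}

```text
clock: 7.2
tcp_pos: [0.5234, 0.2891, 0.366]
orientation: [3.142, 0.015, -0.0]
contact_force: [0.4, -0.1, 0.0]
grip_width: 0.0
```

```bash
python3 - <<'E'
from h import *
import pickle
m=camera_model('wrist');pickle.dump(m,open('w6.pkl','wb'))
cv2.imwrite('pics/w6.png',cv2.resize(grab_frame('wrist')[100:260,180:340,::-1],None,fx=3,fy=3,interpolation=cv2.INTER_CUBIC))
a=grab_frame('scene');cv2.imwrite('pics/s6.png',cv2.resize(a[170:290,240:400,::-1],None,fx=5,fy=5,interpolation=cv2.INTER_CUBIC))
E
```

```text
(no output)
```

View pics/w6.png

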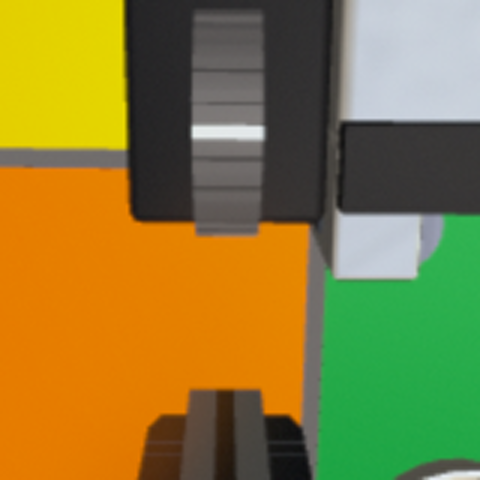

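View pics/s6.png

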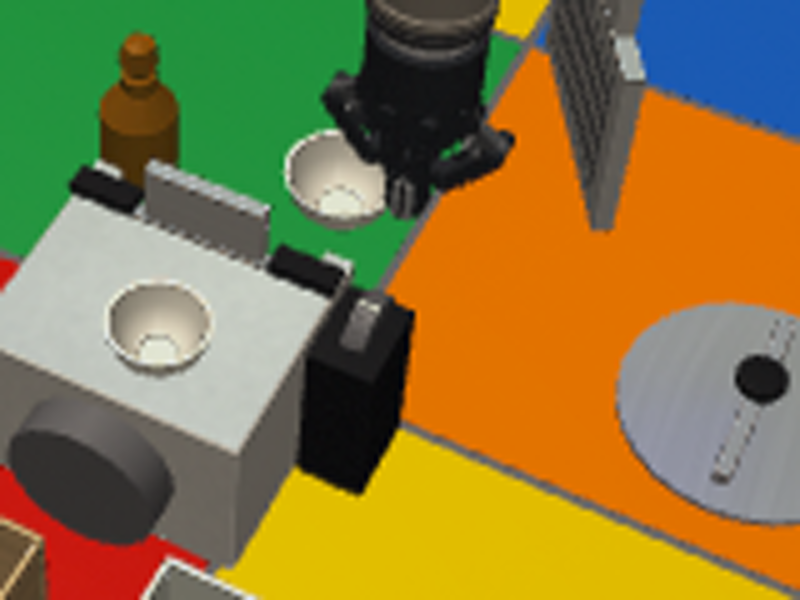

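```bash
python3 - <<'E'
from h import *
import pickle
for f,rv,pv,wf,wr in (('w5',135,236,250,27),('w6',132,219,234,10)):
    m=pickle.load(open(f+'.pkl','rb'))
    c=lambda u,v:(180+(u+.5)/3-.5,100+(v+.5)/3-.5)
    def tang(v,s):
        cc,d=ray(m,*c(230,v)); n=np.array([-d[2],0,d[0]]); n/=np.linalg.norm(n); n*=np.sign(n[0])
        return (n@cc-s*.03-n[2]*.12)/n[0]
    print(f,onz(m,*c(230,rv),.15)[0],onz(m,*c(150,pv),.133)[0],tang(wf,-1),tang(wr,1),-(m['R'].T@m['t']))
E
```

```text
w5 0.5796792918460432 0.5522870018578795 0.5765133175678476 0.5735379958512314 [0.59885712 0.29173922 0.33596005]
w6 0.5760932324657523 0.5524010120811407 0.5765119201222747 0.5733204061900432 [0.59487983 0.29038929 0.33610899]
```

>>> {"method": "apply_moves", "body": {"deltas": [{"xyz":[0.035,0,0],"turn":0},{"xyz":[0.021,0,-0.015],"turn":0},{"xyz":[0,0,-0.022],"turn":0},{"xyz":[0,0,-0.006],"turn":0},{"xyz":[0,0,-0.003],"turn":0},{"xyz":[-0.004,0,0],"turn":0},{"xyz":[-0.004,0,0],"turn":0},{"xyz":[-0.004,0,0],"turn":0},{"xyz":[-0.004,0,0],"turn":0},{"xyz":[0,0,0],"turn":0}]}}

```text
clock: 8.13
tcp_pos: [0.5683, 0.2884, 0.3231]
orientation: [-3.138, -0.009, -0.017]
contact_force: [7.0, 0.2, 15.3]
grip_width: -0.0002
```

>>> {"method": "apply_moves", "body": {"deltas": [{"xyz":[0,0,0.006],"turn":0},{"xyz":[-0.01,0,0.02],"turn":0},{"xyz":[-0.032,0,0.02],"turn":0},{"xyz":[0,0,0],"turn":0},{"xyz":[0,0,0],"turn":0}]}}

```text
clock: 8.55
tcp_pos: [0.5215, 0.289, 0.3658]
orientation: [3.141, 0.015, -0.001]
contact_force: [-0.1, -1.5, -1.1]
grip_width: 0.0001
```

```bash
python3 - <<'E'
from h import *
import pickle
m=camera_model('wrist')
g=grab_frame('wrist')[100:260,180:340]
gg=g.astype(int).min(2); 
col=gg[:, 70:83].mean(1)
cv2.imwrite('pics/w7.png',cv2.resize(g[:,:,::-1],None,fx=3,fy=3,interpolation=cv2.INTER_CUBIC))
v=np.argmax(col[:90]);print(v,col[v-2:v+3], readout.get_obs()['tcp_pos'])
w=col[v-2:v+3]-col[v-5];print(onz(m,180+76,100+(w*np.arange(v-2,v+3)).sum()/w.sum(),.15))
E
```

```text
41 [221.53846154 226.61538462 226.84615385 222.92307692 165.92307692] [0.52236209 0.28838652 0.36500908]
[0.57602953 0.28922735 0.15      ]
```

View pics/w7.png

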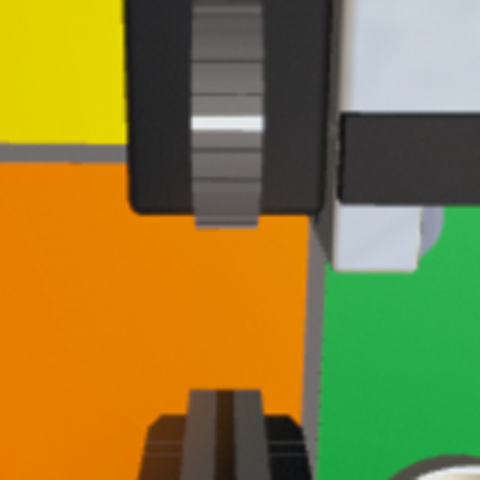

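>>> {"method": "apply_moves", "body": {"deltas": [{"xyz":[0.01,0,0.035],"turn":0},{"xyz":[0.03,-0.02,0.01],"turn":0},{"xyz":[0.02,-0.033,0],"turn":0},{"xyz":[0.015,-0.036,0],"turn":0},{"xyz":[0,-0.036,0],"turn":0},{"xyz":[0,0,0],"turn":0},{"xyz":[0,0,0],"turn":0}]}}

```text
clock: 9.18
tcp_pos: [0.5989, 0.1596, 0.4087]
orientation: [3.139, 0.002, -0.004]
contact_force: [-0.5, 0.3, 0.4]
grip_width: 0.0
```

```bash
python3 - <<'E'
from h import *
print(readout.get_obs()['tcp_pos'])
m=camera_model('wrist')
cv2.imwrite('pics/w8.png',grab_frame('wrist')[:,:,::-1])
import pickle;pickle.dump(m,open('w8.pkl','wb'))
E
```

```text
[0.59888675 0.15958845 0.40869564]
```

View pics/w8.png

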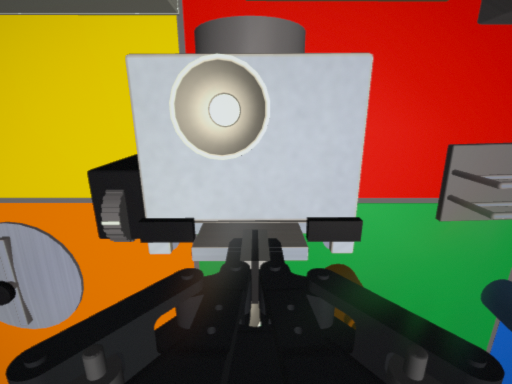

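```bash
python3 - <<'E'
from h import *
import pickle
m=pickle.load(open('w8.pkl','rb'))
print([onz(m,u,v,.19)[:2].round(4).tolist() for u,v in ((193,260),(308,260),(193,248),(308,248))])
print([onz(m,u,v,.14)[:2].round(4).tolist() for u,v in ((127,54),(373,54),(146,220),(359,220))])
print('bowl front',onz(m,224,158,.178))
print('tip proj',proj(m,[.5989,.1596,.2357]))
E
```

```text
[[0.5611, 0.2077], [0.5611, 0.1181], [0.5715, 0.2071], [0.5715, 0.1187]]
[[0.7157, 0.261], [0.7159, 0.0658], [0.5745, 0.2618], [0.5745, 0.0613]]
bowl front [0.63894845 0.18244534 0.178     ]
tip proj [255.08317519 242.53413847]
```

>>> {"method": "apply_moves", "body": {"deltas": [{"xyz":[0,0.003,-0.03],"turn":0},{"xyz":[0,0,-0.03],"turn":0},{"xyz":[0,0,-0.018],"turn":0},{"xyz":[0,0,-0.007],"turn":0},{"xyz":[0,0,0],"turn":0},{"xyz":[0,0,0],"turn":0}]}}

```text
clock: 9.73
tcp_pos: [0.5977, 0.1678, 0.326]
orientation: [-3.141, -0.014, 0.0]
contact_force: [0.4, 0.1, 0.4]
grip_width: -0.0002
```

>>> {"method": "apply_moves", "body": {"deltas": [{"xyz":[0,-0.004,-0.003],"turn":0},{"xyz":[-0.006,0,0],"turn":0},{"xyz":[-0.004,0,0],"turn":0},{"xyz":[-0.003,0,0],"turn":0},{"xyz":[-0.002,0,0],"turn":0},{"xyz":[-0.002,0,0],"turn":0},{"xyz":[-0.002,0,0],"turn":0},{"xyz":[0,0,0],"turn":0}]}}

```text
clock: 10.4
tcp_pos: [0.5799, 0.1624, 0.3238]
orientation: [-3.14, -0.011, -0.008]
contact_force: [5.6, -0.1, -1.3]
grip_width: 0.0003
```

>>> {"method": "apply_moves", "body": {"deltas": [{"xyz":[-0.002,0,0],"turn":0},{"xyz":[-0.002,0,0],"turn":0},{"xyz":[-0.002,0,0],"turn":0},{"xyz":[-0.002,0,0],"turn":0},{"xyz":[0,0,0],"turn":0}]}}

```text
clock: 10.82
tcp_pos: [0.5707, 0.1627, 0.3235]
orientation: [-3.141, -0.012, -0.002]
contact_force: [1.1, -0.3, 1.9]
grip_width: 0.0001
```

>>> {"method": "apply_moves", "body": {"deltas": [{"xyz":[-0.003,0,0],"turn":0},{"xyz":[-0.003,0,0],"turn":0},{"xyz":[-0.003,0,0],"turn":0},{"xyz":[-0.003,0,0],"turn":0},{"xyz":[-0.003,0,0],"turn":0},{"xyz":[-0.003,0,0],"turn":0},{"xyz":[0,0,0],"turn":0}]}}

```text
clock: 11.4
tcp_pos: [0.5516, 0.1627, 0.3224]
orientation: [3.141, 0.013, -0.002]
contact_force: [-0.2, 0.5, 0.4]
grip_width: 0.0001
```

```bash
python3 - <<'E'
from h import *
import pickle
m=camera_model('wrist');pickle.dump(m,open('w9.pkl','wb'))
cv2.imwrite('pics/w9.png',grab_frame('wrist')[:,:,::-1])
a=grab_frame('scene');cv2.imwrite('pics/s9.png',cv2.resize(a[170:290,200:360,::-1],None,fx=5,fy=5,interpolation=cv2.INTER_CUBIC))
E
```

```text
(no output)
```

View pics/w9.png

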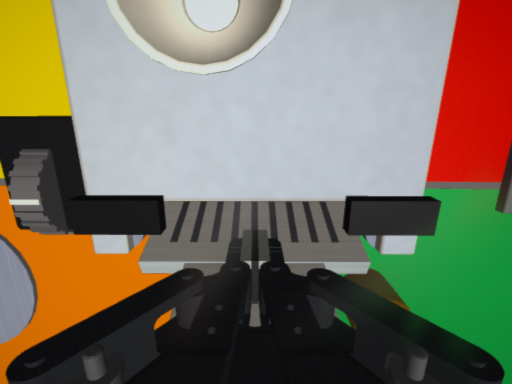

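View pics/s9.png

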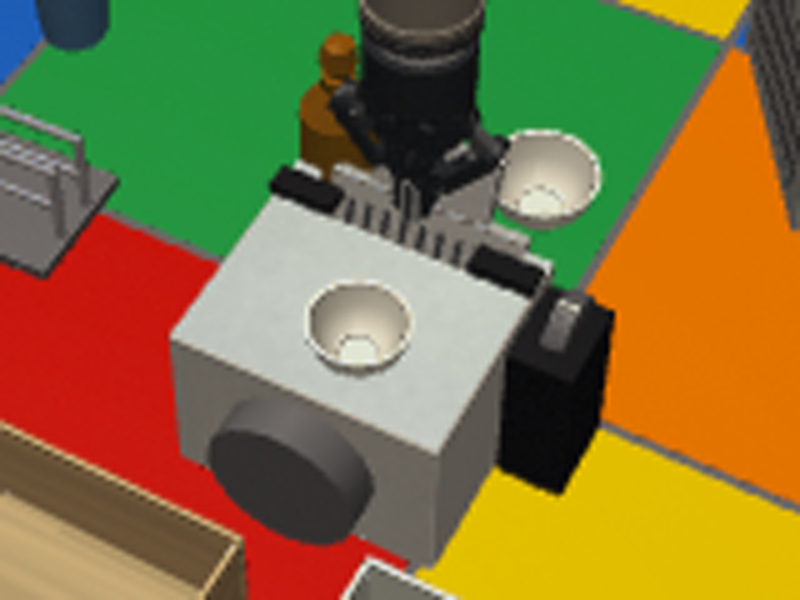

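>>> {"method": "apply_moves", "body": {"deltas": [{"xyz":[0.005,0,0.035],"turn":0},{"xyz":[0,0,0.04],"turn":0},{"xyz":[0,0,0.04],"turn":0},{"xyz":[-0.005,0,0.02],"turn":0},{"xyz":[0,0,0],"turn":0},{"xyz":[0,0,0],"turn":0}]}}

```text
clock: 12.0
tcp_pos: [0.5526, 0.1627, 0.4591]
orientation: [-3.141, -0.012, -0.004]
contact_force: [-0.4, 0.4, -0.7]
grip_width: 0.0001
```

```bash
python3 - <<'E'
from h import *
import pickle
m=camera_model('wrist');pickle.dump(m,open('w10.pkl','wb'))
cv2.imwrite('pics/w10.png',grab_frame('wrist')[:,:,::-1])
a=grab_frame('scene');cv2.imwrite('pics/s10f.png',a[:,:,::-1]);cv2.imwrite('pics/s10.png',cv2.resize(a[170:290,200:360,::-1],None,fx=5,fy=5,interpolation=cv2.INTER_CUBIC))
E
```

```text
(no output)
```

View pics/w10.png

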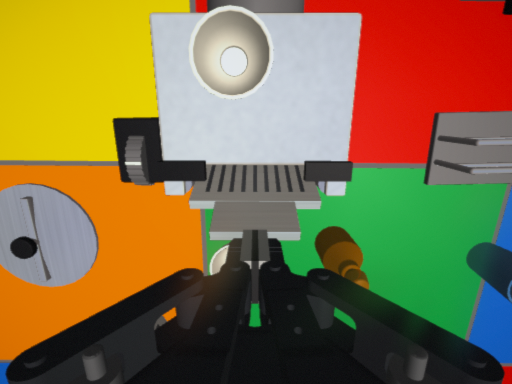

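View pics/s10.png

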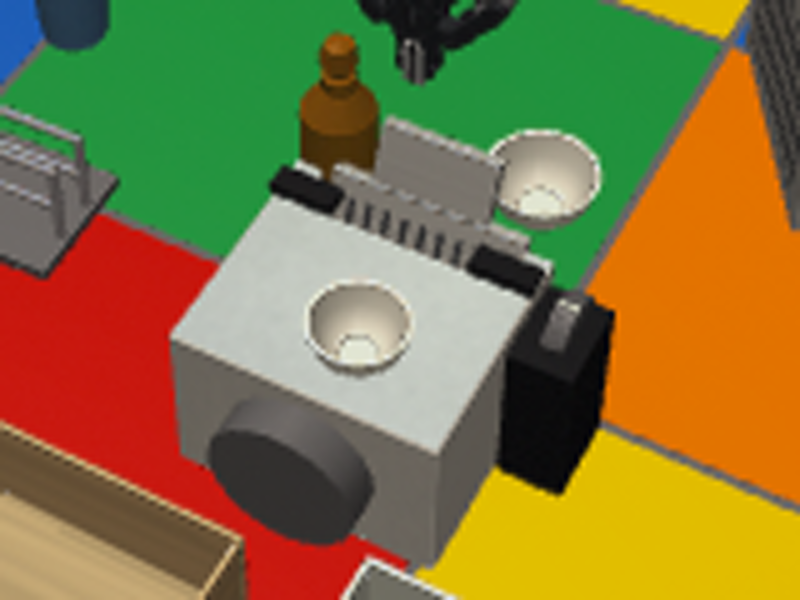

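```bash
python3 - <<'E'
from h import *
import pickle
m=pickle.load(open('w10.pkl','rb'));S=camera_model('scene')
sc=lambda u,v:(200+(u+.5)/5-.5,170+(v+.5)/5-.5)
# top face front/back unclear: print for back & front edges
a=[(298,233),(213,233)];b=[sc(386,122),sc(503,162)]
for p,q in zip(a,b): print(tri(ray(m,*p),ray(S,*q)))
for z in (.175,.18,.185): print(z,[onz(m,u,v,z)[:2].round(4).tolist() for u,v in ((211,239),(300,239),(212,232),(299,232))])
print('shoulder .13',[onz(m,u,v,.133)[:2].round(4).tolist() for u,v in ((190,207),(322,207),(190,202),(322,202))])
th=np.deg2rad(20);o=np.array([.5665,.163])
E
```

```text
(array([0.5136232 , 0.12082077, 0.1832446 ]), np.float64(0.0002213826113078959))
(array([0.50971813, 0.20621885, 0.1811545 ]), np.float64(0.005181992207840835))
0.175 [[0.5026, 0.2079], [0.5033, 0.1169], [0.5104, 0.2066], [0.5111, 0.1183]]
0.18 [[0.505, 0.207], [0.5057, 0.1178], [0.5126, 0.2058], [0.5133, 0.1192]]
0.185 [[0.5074, 0.2062], [0.5081, 0.1187], [0.5149, 0.2049], [0.5155, 0.1201]]
shoulder .13 [[0.5226, 0.2378], [0.5238, 0.086], [0.5287, 0.2375], [0.5298, 0.0865]]
```

>>> {"method": "apply_moves", "body": {"deltas": [{"xyz":[-0.008,0,0],"turn":0.121},{"xyz":[-0.008,0,0],"turn":0.121},{"xyz":[-0.008,0,0],"turn":0.121},{"xyz":[-0.008,0,0],"turn":0.121},{"xyz":[-0.008,0,0],"turn":0.121},{"xyz":[0,0,0],"turn":0.121},{"xyz":[0,0,0],"turn":0.121},{"xyz":[0,0,0],"turn":0.121},{"xyz":[0,0,0],"turn":0.121},{"xyz":[0,0,0],"turn":0.121},{"xyz":[0,0,0],"turn":0.121},{"xyz":[0,0,0],"turn":0.121}], "claw": 0, "squeeze": 20}}

```text
clock: 13.1
tcp_pos: [0.5124, 0.1623, 0.4558]
orientation: [-2.334, -2.101, 0.005]
contact_force: [-0.8, -0.6, -0.3]
grip_width: 0.0427
```

>>> {"method": "apply_moves", "body": {"deltas": [{"xyz":[0,0,0],"turn":0.119},{"xyz":[0,0,0],"turn":0},{"xyz":[0,0,0],"turn":0}]}}

```text
clock: 13.35
tcp_pos: [0.5125, 0.1622, 0.4563]
orientation: [-2.216, -2.225, 0.003]
contact_force: [-1.0, 0.1, -0.1]
grip_width: 0.0428
```

```bash
python3 - <<'E'
from h import *
o=readout.get_obs();print(o['tcp_pos'],o['orientation'],o['grip_width'],o['joints'].round(2))
import pickle
m=camera_model('wrist');pickle.dump(m,open('w11.pkl','wb'))
cv2.imwrite('pics/w11.png',grab_frame('wrist')[:,:,::-1])
E
```

```text
[0.51248252 0.16224127 0.45631656] [-2.21555255 -2.22508175  0.00318485] 0.04283346236459081 [ 0.12  0.27 -0.65  1.79  0.17  1.15 -0.58]
```

View pics/w11.png

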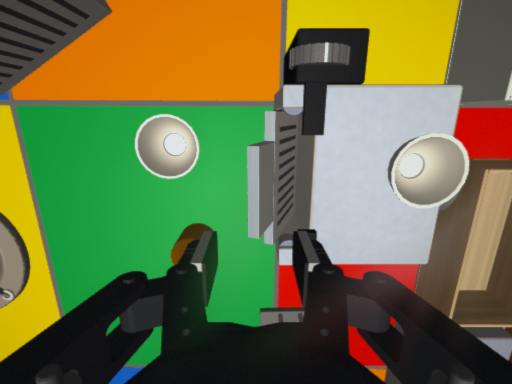

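```bash
python3 - <<'E'
from h import *
import pickle
m=pickle.load(open('w11.pkl','rb'))
print([onz(m,u,v,.178)[:2].round(4).tolist() for u,v in ((248,148),(250,238))])
print([onz(m,u,v,.182)[:2].round(4).tolist() for u,v in ((261,142),(261,229))])
m2=pickle.load(open('w10.pkl','rb'))
for a,b in (((248,148),(211,239)),((250,238),(300,239)),((261,142),(212,231.5)),((261,229),(299,231.5))): print(tri(ray(m,*a),ray(m2,*b)))
E
```

```text
[[0.5055, 0.2054], [0.5072, 0.1162]]
[[0.5171, 0.2112], [0.518, 0.1277]]
(array([0.50584098, 0.20629804, 0.18227282]), np.float64(0.0008716394523732054))
(array([0.50726581, 0.11849343, 0.18307674]), np.float64(0.0002518054553222778))
(array([0.51554991, 0.20830487, 0.18149332]), np.float64(0.006552040681007208))
(array([0.51626466, 0.12282558, 0.1798506 ]), np.float64(0.008153980489809741))
```

>>> {"method": "apply_moves", "body": {"deltas": [{"xyz":[0.001,0.001,-0.03],"turn":0},{"xyz":[0,0,-0.035],"turn":0},{"xyz":[0,0,-0.025],"turn":0},{"xyz":[0,0,-0.015],"turn":0},{"xyz":[0,0,-0.009],"turn":0},{"xyz":[0,0,0],"turn":0},{"xyz":[0,0,0],"turn":0}]}}

```text
clock: 13.98
tcp_pos: [0.5137, 0.1638, 0.3439]
orientation: [-2.214, -2.229, 0.0]
contact_force: [-0.0, 0.3, 1.3]
grip_width: 0.043
```

```bash
python3 - <<'E'
from h import *
o=readout.get_obs();print(o['tcp_pos'],o['orientation'],o['grip_width'],o['contact_force'])
import pickle
m=camera_model('wrist');pickle.dump(m,open('w12.pkl','wb'))
g=grab_frame('wrist');cv2.imwrite('pics/w12.png',g[:,:,::-1])
E
```

```text
[0.51371693 0.16379751 0.34387569] [-2.21353014e+00 -2.22897413e+00  1.61044290e-04] 0.043006140036614786 [-0.0356891   0.26474021  1.33303178]
```

View pics/w12.png

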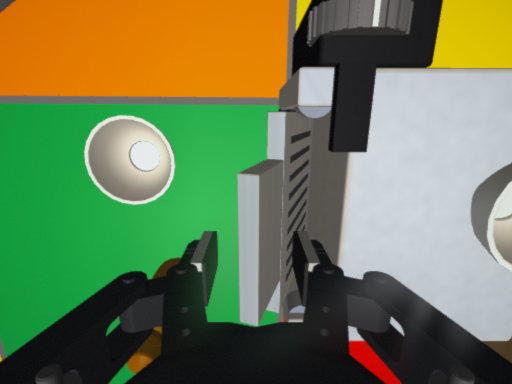

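>>> {"method": "apply_moves", "body": {"deltas": [{"xyz":[0,0,0],"turn":0},{"xyz":[0,0,0],"turn":0},{"xyz":[0,0,0],"turn":0},{"xyz":[0,0,0],"turn":0},{"xyz":[0,0,0],"turn":0},{"xyz":[0,0,0],"turn":0}], "claw": 1, "squeeze": 20}}

```text
clock: 14.53
tcp_pos: [0.5138, 0.1639, 0.3448]
orientation: [2.212, 2.23, 0.002]
contact_force: [-2.4, -0.7, 6.7]
grip_width: 0.0143
```

```bash
python3 - <<'E'
from h import *
o=readout.get_obs();print(o['tcp_pos'],o['orientation'],o['grip_width'],o['contact_force'])
import pickle
m=camera_model('wrist');pickle.dump(m,open('w13.pkl','wb'))
g=grab_frame('wrist');cv2.imwrite('pics/w13.png',g[:,:,::-1])
E
```

```text
[0.51379919 0.16387146 0.34476245] [2.21209022e+00 2.22952135e+00 2.15261374e-03] 0.0143247323435972 [-2.42438379 -0.71530703  6.70216833]
```

View pics/w13.png

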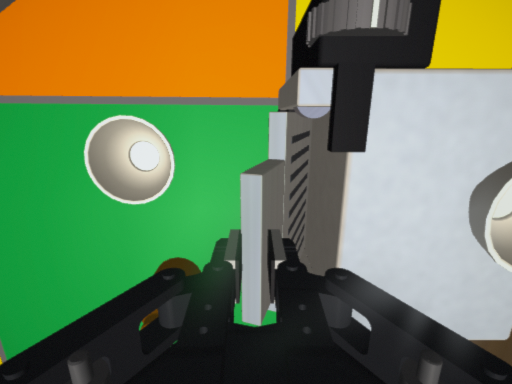

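>>> {"method": "apply_moves", "body": {"deltas": [{"xyz":[-0.0015,0,0.0045],"turn":0},{"xyz":[-0.0015,0,0.0045],"turn":0},{"xyz":[-0.0015,0,0.0045],"turn":0},{"xyz":[-0.0015,0,0.0045],"turn":0},{"xyz":[-0.0015,0,0.0045],"turn":0},{"xyz":[0,0,0],"turn":0}]}}

```text
clock: 15.08
tcp_pos: [0.506, 0.1638, 0.3673]
orientation: [2.212, 2.23, 0.002]
contact_force: [1.6, 0.3, -2.2]
grip_width: 0.0141
```

```bash
python3 - <<'E'
from h import *
o=readout.get_obs();print(o['tcp_pos'],o['orientation'],o['grip_width'],o['contact_force'])
g=grab_frame('wrist');cv2.imwrite('pics/w14.png',g[:,:,::-1])
a=grab_frame('scene');cv2.imwrite('pics/s14.png',cv2.resize(a[150:270,200:360,::-1],None,fx=5,fy=5,interpolation=cv2.INTER_CUBIC))
E
```

```text
[0.50597682 0.16377482 0.36727356] [2.21198519e+00 2.22982505e+00 1.67069766e-03] 0.014054506740805425 [ 1.61531883  0.31298781 -2.15164978]
```

View pics/w14.png

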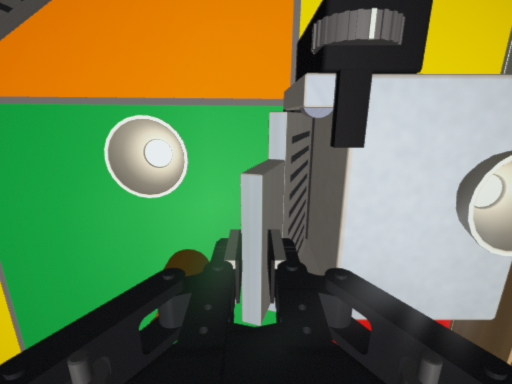

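View pics/s14.png

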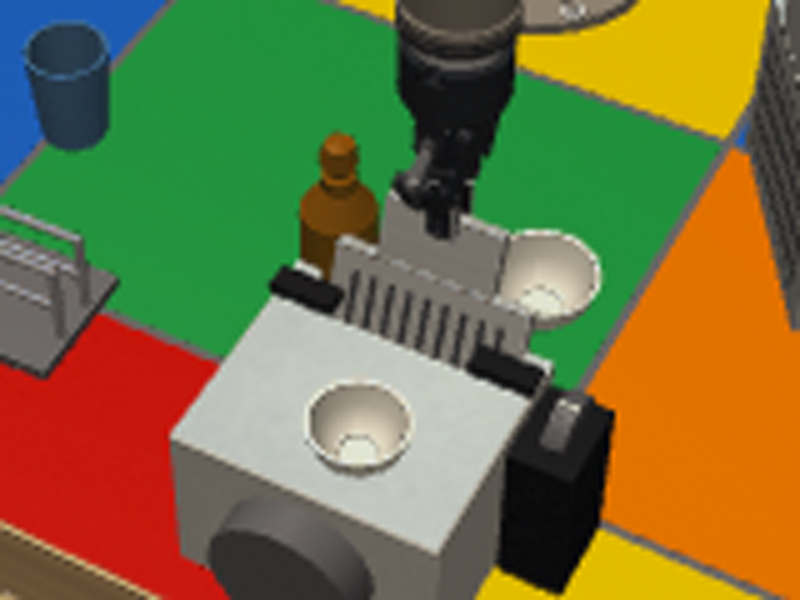

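>>> {"method": "apply_moves", "body": {"deltas": [{"xyz":[-0.0013,0,0.0035],"turn":0},{"xyz":[-0.0013,0,0.0035],"turn":0},{"xyz":[-0.0013,0,0.0035],"turn":0},{"xyz":[-0.0013,0,0.0035],"turn":0},{"xyz":[-0.0013,0,0.0035],"turn":0},{"xyz":[0,0,0],"turn":0}]}}

```text
clock: 15.68
tcp_pos: [0.499, 0.1638, 0.3842]
orientation: [-2.212, -2.231, 0.0]
contact_force: [0.7, 0.9, -3.5]
grip_width: 0.0112
```

>>> {"method": "apply_moves", "body": {"deltas": [{"xyz":[-0.002,0,0.005],"turn":0},{"xyz":[-0.002,0,0.005],"turn":0},{"xyz":[-0.002,0,0.005],"turn":0},{"xyz":[-0.002,0,0.005],"turn":0},{"xyz":[-0.002,0,0.005],"turn":0},{"xyz":[0,0,0],"turn":0}]}}

```text
clock: 16.18
tcp_pos: [0.4894, 0.1639, 0.41]
orientation: [2.212, 2.23, 0.002]
contact_force: [1.1, 0.3, -4.9]
grip_width: 0.0113
```

```bash
python3 - <<'E'
from h import *
o=readout.get_obs();print(o['tcp_pos'],o['orientation'],o['grip_width'],o['contact_force'])
g=grab_frame('wrist');cv2.imwrite('pics/w15.png',g[:,:,::-1])
a=grab_frame('scene');cv2.imwrite('pics/s15.png',cv2.resize(a[150:270,200:360,::-1],None,fx=5,fy=5,interpolation=cv2.INTER_CUBIC))
E
```

```text
[0.48938539 0.16393637 0.41001918] [2.2116555  2.22989659 0.00232299] 0.011282169170318344 [ 1.09445863  0.31454737 -4.89604878]
```

View pics/w15.png

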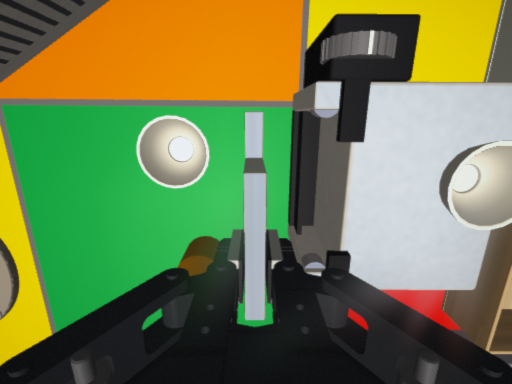

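View pics/s15.png

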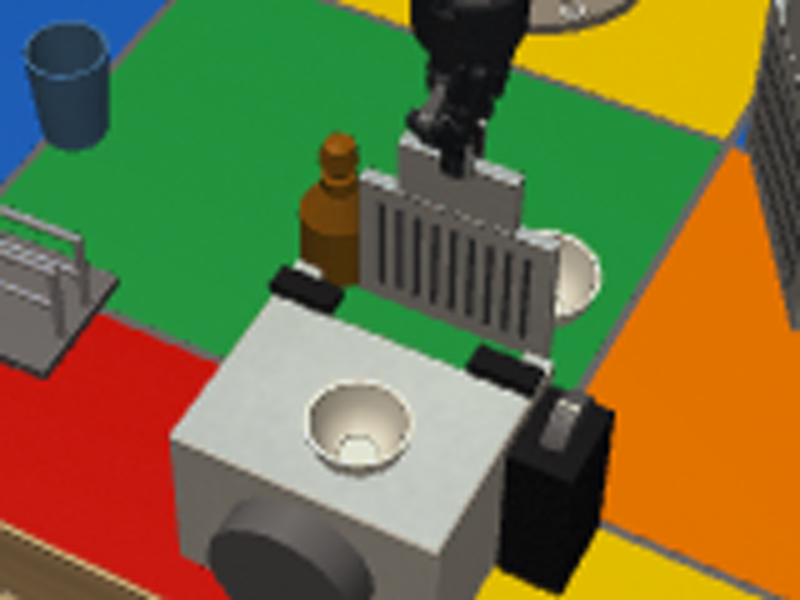

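>>> {"method": "apply_moves", "body": {"deltas": [{"xyz":[-0.005,0,0.02],"turn":0},{"xyz":[0,0,0.03],"turn":0},{"xyz":[0,0,0.035],"turn":0},{"xyz":[0,-0.01,0.015],"turn":0},{"xyz":[0,-0.025,0],"turn":0.005},{"xyz":[0,-0.035,0],"turn":0.005},{"xyz":[0,-0.035,0],"turn":0.005},{"xyz":[0,-0.035,0],"turn":0},{"xyz":[0,-0.035,0],"turn":0},{"xyz":[0.01,-0.035,0],"turn":0},{"xyz":[0.01,-0.03,0],"turn":0},{"xyz":[0.01,-0.02,0],"turn":0}], "squeeze": 50}}

```text
clock: 17.28
tcp_pos: [0.5144, -0.1005, 0.5083]
orientation: [2.2, 2.242, -0.003]
contact_force: [0.0, -0.6, -4.2]
grip_width: 0.01
```

>>> {"method": "apply_moves", "body": {"deltas": [{"xyz":[0.01,-0.02,0],"turn":0},{"xyz":[0.01,-0.01,0],"turn":0},{"xyz":[0,0,0],"turn":0},{"xyz":[0,0,0],"turn":0}]}}

```text
clock: 17.62
tcp_pos: [0.5347, -0.1269, 0.5078]
orientation: [-2.196, -2.244, 0.001]
contact_force: [0.5, -0.4, -4.1]
grip_width: 0.0105
```

```bash
python3 - <<'E'
from h import *
o=readout.get_obs();print(o['tcp_pos'],o['orientation'],o['grip_width'],o['contact_force'])
import pickle
m=camera_model('wrist');pickle.dump(m,open('w16.pkl','wb'))
g=grab_frame('wrist');cv2.imwrite('pics/w16.png',g[:,:,::-1])
a=grab_frame('scene');cv2.imwrite('pics/s16.png',cv2.resize(a[120:270,140:340,::-1],None,fx=4,fy=4,interpolation=cv2.INTER_CUBIC))
E
```

```text
[ 0.53474747 -0.12694855  0.50784771] [-2.19587542e+00 -2.24425094e+00  5.31564506e-04] 0.010496058522982363 [ 0.48513292 -0.36552817 -4.05933685]
```

View pics/w16.png

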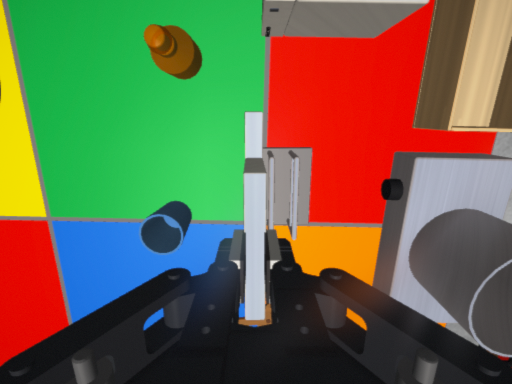

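View pics/s16.png

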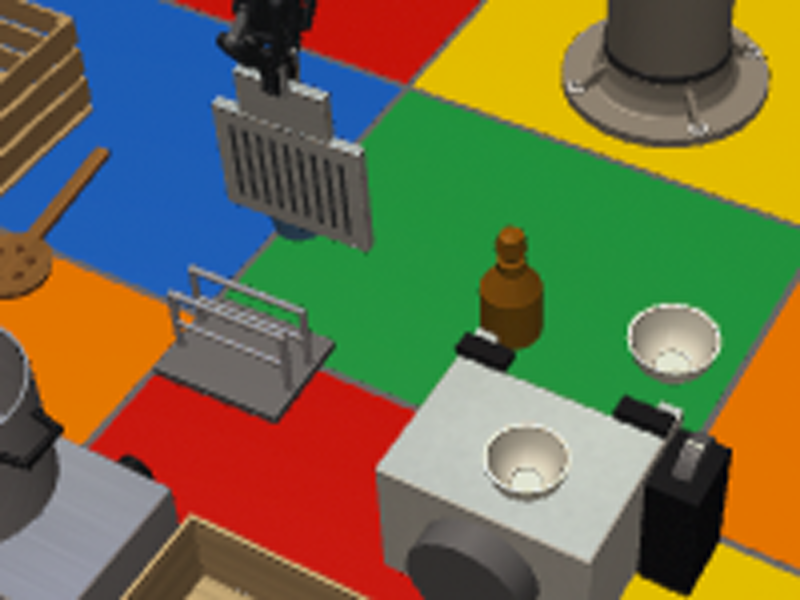

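```bash
python3 - <<'E'
from h import *
import pickle
m=pickle.load(open('w16.pkl','rb'))
print([onz(m,u,v,.084)[:2].round(4).tolist() for u,v in ((269.5,154),(271.5,215),(291.5,154),(294,236))])
print('base',[onz(m,u,v,.012)[:2].round(4).tolist() for u,v in ((309,149),(311,222))])
print(proj(m,[.5347,-.127,.34]),'plate top line',[onz(m,u,v,.345)[:2].round(4).tolist() for u,v in ((245,172),(266,172),(245,318),(266,318))])
print('bottom',[onz(m,u,v,.298)[:2].round(4).tolist() for u,v in ((246,112),(263,112))], [onz(m,u,v,.295)[:2].round(4).tolist() for u,v in ((246,158),(263,158))])
g=cv2.imread('pics/w16.png');cv2.imwrite('pics/w16a.png',cv2.resize(g[90:260,200:340],None,fx=4,fy=4,interpolation=cv2.INTER_CUBIC))
E
```

```text
[[0.5552, -0.1084], [0.5618, -0.2023], [0.5871, -0.1077], [0.5987, -0.2369]]
base [[0.6262, -0.1083], [0.6403, -0.2414]]
[255.3340859 249.1170051] plate top line [[0.5285, -0.082], [0.539, -0.0818], [0.5296, -0.1693], [0.5419, -0.1691]]
bottom [[0.5272, -0.053], [0.538, -0.0527]] [[0.5275, -0.0827], [0.539, -0.0824]]
```

View pics/w16a.png

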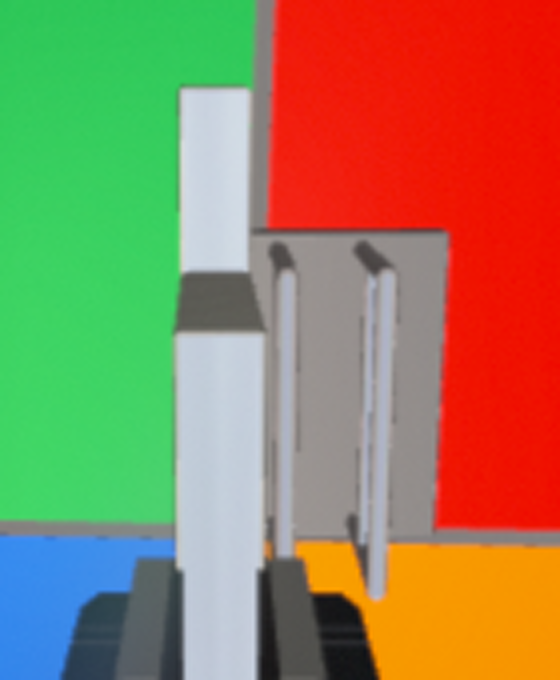

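```bash
python3 - <<'E'
from h import *
import pickle
m=pickle.load(open('w16.pkl','rb'))
c=lambda u,v:(200+(u+.5)/4-.5,90+(v+.5)/4-.5)
print('wires',[onz(m,*c(u,v),.084)[:2].round(4).tolist() for u,v in ((287,275),(284,555),(387,275),(377,595))])
print('base',[onz(m,*c(u,v),.012)[:2].round(4).tolist() for u,v in ((448,233),(435,530))])
E
```

```text
wires [[0.5582, -0.1147], [0.5613, -0.2246], [0.5945, -0.1139], [0.5988, -0.241]]
base [[0.6305, -0.1063], [0.6355, -0.2418]]
```

>>> {"method": "apply_moves", "body": {"deltas": [{"xyz":[0.015,-0.015,0],"turn":0.006},{"xyz":[0.015,-0.017,0],"turn":0},{"xyz":[0.0135,-0.017,0],"turn":0},{"xyz":[0,0,-0.02],"turn":0},{"xyz":[0,0,-0.03],"turn":0},{"xyz":[0,0,-0.015],"turn":0},{"xyz":[0,0,0],"turn":0},{"xyz":[0,0,0],"turn":0}]}}

```text
clock: 18.38
tcp_pos: [0.5778, -0.1745, 0.4434]
orientation: [-2.186, -2.254, 0.001]
contact_force: [0.8, 0.3, -4.4]
grip_width: 0.0098
```

```bash
python3 - <<'E'
from h import *
o=readout.get_obs();print(o['tcp_pos'],o['orientation'],o['grip_width'],o['contact_force'])
import pickle
m=camera_model('wrist');pickle.dump(m,open('w17.pkl','wb'))
g=grab_frame('wrist');cv2.imwrite('pics/w17.png',g[:,:,::-1]);cv2.imwrite('pics/w17a.png',cv2.resize(g[60:260,180:340,::-1],None,fx=3,fy=3,interpolation=cv2.INTER_CUBIC))
a=grab_frame('scene');cv2.imwrite('pics/s17.png',cv2.resize(a[140:270,140:300,::-1],None,fx=4,fy=4,interpolation=cv2.INTER_CUBIC))
E
```

```text
[ 0.57780977 -0.17452988  0.44340623] [-2.18635691e+00 -2.25368084e+00  9.93360164e-04] 0.009806670302991585 [ 0.77697971  0.28003744 -4.37003872]
```

View pics/w17a.png

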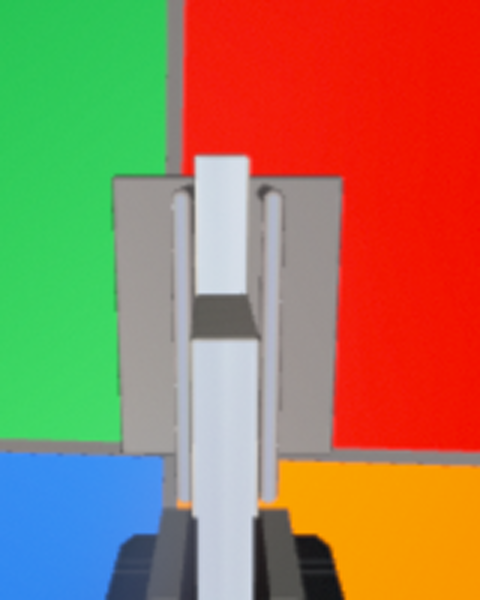

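View pics/s17.png

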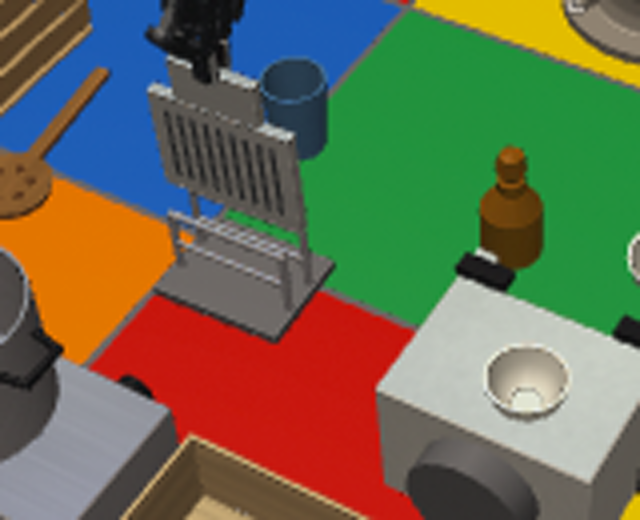

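>>> {"method": "apply_moves", "body": {"deltas": [{"xyz":[0.001,-0.001,-0.015],"turn":0},{"xyz":[0,0,-0.02],"turn":0},{"xyz":[0,0,-0.02],"turn":0},{"xyz":[0,0,-0.015],"turn":0},{"xyz":[0,0,-0.01],"turn":0},{"xyz":[0,0,-0.004],"turn":0},{"xyz":[0,0,0],"turn":0},{"xyz":[0,0,0],"turn":0}]}}

```text
clock: 19.15
tcp_pos: [0.5796, -0.1764, 0.361]
orientation: [2.188, 2.252, 0.002]
contact_force: [-0.6, 0.4, -4.3]
grip_width: 0.0103
```

```bash
python3 - <<'E'
from h import *
o=readout.get_obs();print(o['tcp_pos'],o['orientation'],o['grip_width'],o['contact_force'])
g=grab_frame('wrist');cv2.imwrite('pics/w18a.png',cv2.resize(g[60:260,180:340,::-1],None,fx=3,fy=3,interpolation=cv2.INTER_CUBIC))
a=grab_frame('scene');cv2.imwrite('pics/s18.png',cv2.resize(a[140:270,140:300,::-1],None,fx=4,fy=4,interpolation=cv2.INTER_CUBIC))
E
```

```text
[ 0.57960704 -0.17639887  0.36097284] [2.18785584e+00 2.25221090e+00 1.64411560e-03] 0.010342508073716665 [-0.59679803  0.38909484 -4.26428682]
```

View pics/s18.png

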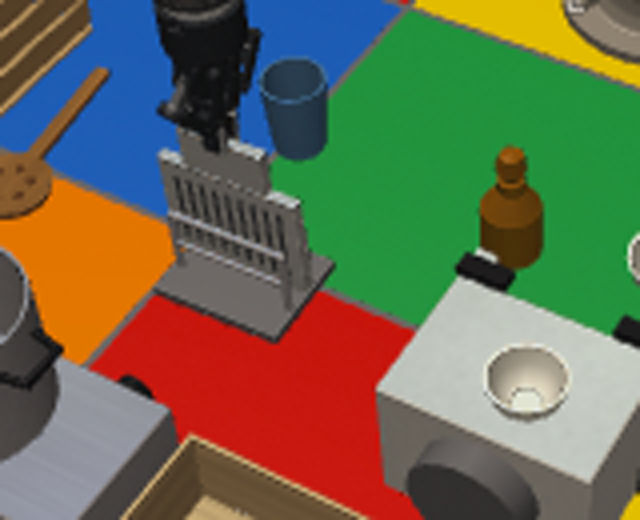

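View pics/w18a.png

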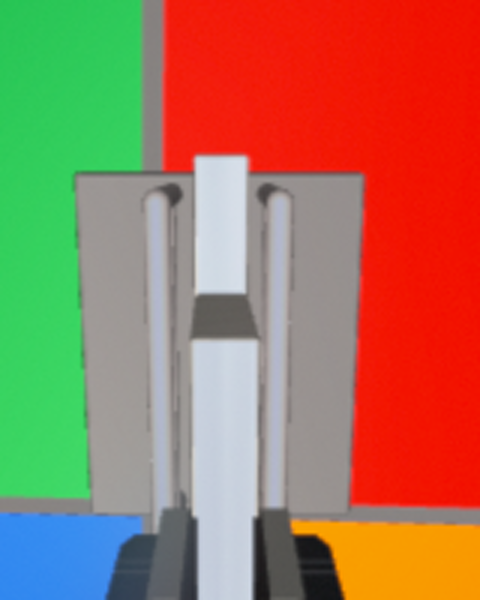

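In the wrist crop both wires flank the plate, at u≈160 and 276 with the plate at 225, so it is inside the slot with no contact. I'll lower it until the weight comes off.

>>> {"method": "apply_moves", "body": {"deltas": [{"xyz":[-0.001,0,-0.004],"turn":0},{"xyz":[0,0,-0.004],"turn":0},{"xyz":[0,0,-0.003],"turn":0},{"xyz":[0,0,0],"turn":0},{"xyz":[0,0,0],"turn":0}]}}

```text
clock: 19.67
tcp_pos: [0.578, -0.1764, 0.3483]
orientation: [-2.189, -2.253, 0.0]
contact_force: [0.0, -0.8, -3.5]
grip_width: 0.0099
```

>>> {"method": "apply_moves", "body": {"deltas": [{"xyz":[0,0,-0.002],"turn":0},{"xyz":[0,0,-0.001],"turn":0},{"xyz":[0,0,0],"turn":0},{"xyz":[0,0,0],"turn":0}]}}

```text
clock: 20.0
tcp_pos: [0.5789, -0.1761, 0.3474]
orientation: [2.187, 2.252, 0.003]
contact_force: [-0.5, -0.6, 5.6]
grip_width: 0.0101
```

>>> {"method": "apply_moves", "body": {"deltas": [{"xyz":[0,0,0.001],"turn":0},{"xyz":[0,0,0],"turn":0}], "squeeze": 20}}

```text
clock: 20.17
tcp_pos: [0.5784, -0.1763, 0.3474]
orientation: [2.188, 2.253, 0.001]
contact_force: [-0.2, 1.2, 2.3]
grip_width: 0.0101
```

>>> {"method": "apply_moves", "body": {"deltas": [{"xyz":[0,0,0],"turn":0},{"xyz":[0,0,0],"turn":0},{"xyz":[0,0,0],"turn":0},{"xyz":[0,0,0],"turn":0},{"xyz":[0,0,0],"turn":0}], "claw": 0}}

```text
clock: 20.58
tcp_pos: [0.578, -0.1765, 0.3466]
orientation: [-2.189, -2.253, 0.0]
contact_force: [-0.2, -0.4, -0.9]
grip_width: 0.0425
```

```bash
python3 - <<'E'
from h import *
o=readout.get_obs();print(o['tcp_pos'],o['grip_width'],o['contact_force'])
g=grab_frame('wrist');cv2.imwrite('pics/w19.png',g[:,:,::-1])
E
```

```text
[ 0.5780489  -0.17646398  0.34660981] 0.04246000415883737 [-0.24992953 -0.43478206 -0.94090295]
```

View pics/w19.png

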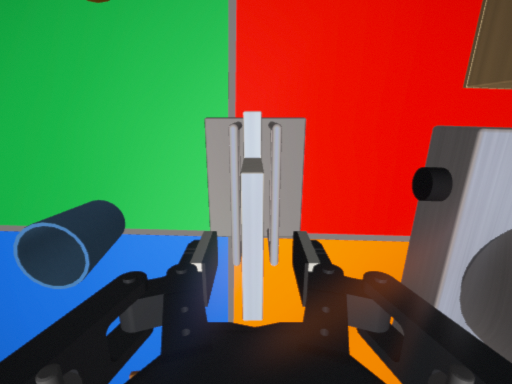

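>>> {"method": "apply_moves", "body": {"deltas": [{"xyz":[0,0,0.01],"turn":0},{"xyz":[0,0,0.025],"turn":0},{"xyz":[0,0,0.035],"turn":0},{"xyz":[0,0,0.035],"turn":0},{"xyz":[-0.015,0,0.02],"turn":0},{"xyz":[-0.03,0.0,0],"turn":0},{"xyz":[-0.02,0,0],"turn":0},{"xyz":[0,0,0],"turn":0},{"xyz":[0,0,0],"turn":0},{"xyz":[0,0,0],"turn":0}]}}

```text
clock: 21.47
tcp_pos: [0.5135, -0.1763, 0.4723]
orientation: [2.188, 2.253, 0.001]
contact_force: [0.4, 0.1, -0.2]
grip_width: 0.0429
```

```bash
python3 - <<'E'
from h import *
o=readout.get_obs();print(o['clock'],o['tcp_pos'],o['grip_width'],o['contact_force'])
import pickle
m=camera_model('wrist');pickle.dump(m,open('w20.pkl','wb'))
g=grab_frame('wrist');cv2.imwrite('pics/w20.png',g[:,:,::-1])
a=grab_frame('scene');cv2.imwrite('pics/s20.png',cv2.resize(a[140:280,160:360,::-1],None,fx=4,fy=4,interpolation=cv2.INTER_CUBIC))
cv2.imwrite('pics/t20.png',grab_frame('top')[:,:,::-1])
E
```

```text
21.4667 [ 0.51347831 -0.17627588  0.4723452 ] 0.042935055798553376 [ 0.35270128  0.0635     -0.22876675]
```

View pics/w20.png

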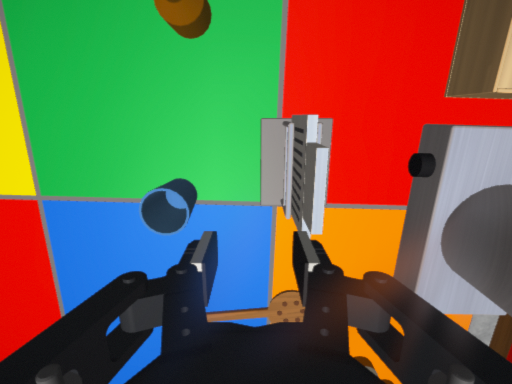

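View pics/s20.png

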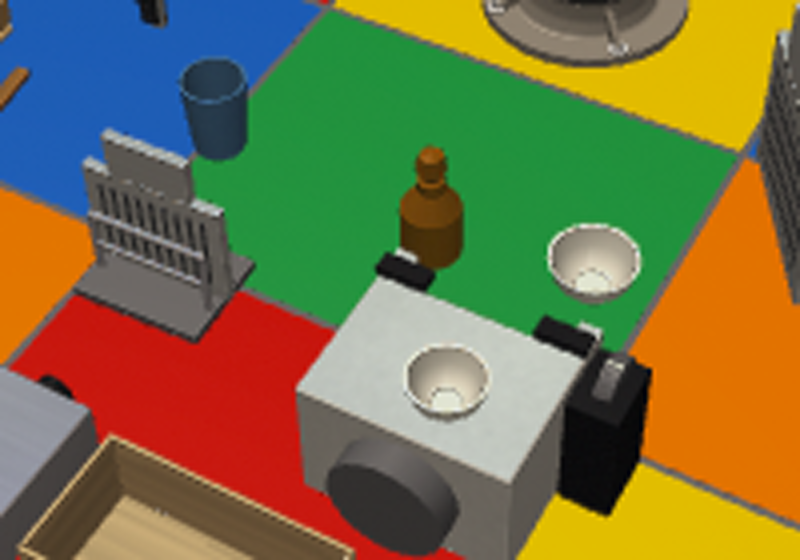

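View pics/t20.png

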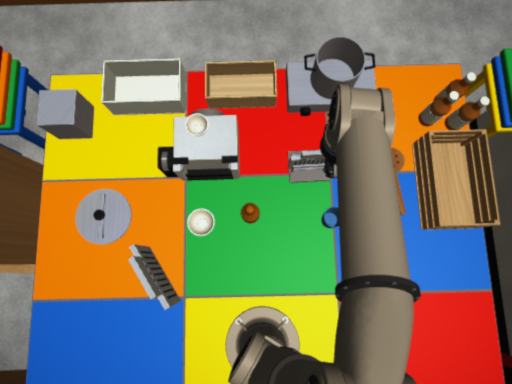

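```bash
python3 - <<'E'
from h import *
import pickle
m=pickle.load(open('w20.pkl','rb'));S=camera_model('scene')
print([onz(m,u,v,.182).round(4)[:2].tolist() for u,v in ((315,149),(329,149),(308,234),(323,234))])
print(tri(ray(m,323,234),ray(S,186.5,173)),tri(ray(m,329,149),ray(S,207.8,181)))
E
```

```text
[[0.57, -0.1338], [0.5834, -0.1334], [0.5708, -0.2219], [0.5864, -0.2215]]
(array([ 0.58278876, -0.21421676,  0.19096341]), np.float64(0.0059927591443101206)) (array([ 0.57913393, -0.12786297,  0.18739617]), np.float64(0.0109870439145337))
```

```bash
python3 - <<'E'
from h import *
print(readout.get_obs()['clock'],r.hand_in())
E
```

```text
the job is handed in; nothing more can be done
21.6167 None
```

I rolled the speed wheel down to off, moved the filter to the draining rack and handed the job in at 21.6 s.

**Speed wheel:** The white rib sits at the top of the wheel. It did not move on a third drag that met resistance, so the wheel should be against its stop. My estimates of the wheel's axis differ by about 3 mm, which leaves up to 0.1 rad of doubt.

**Filter:**
- I pushed it forward out of the catches, gripped it near its top edge and drew it up along its lean.
- As it cleared the rail's front lip it swung about 20 degrees to upright in the grip. I could not measure that speed; I kept the grip light and shallow to keep it below the 1.2 m/s limit.
- I lowered it into the slot until the wrist force showed it resting on the base, then released it and backed the arm away.

**Last checks:**
- **Position:** The filter stands upright between the wires, centred to within a few millimetres, with nothing touching the gripper.
- **Height:** The two views gave the filter's top at about 187–191 mm, against 182 mm expected. Their rays missed each other by 6–11 mm, so I relied on the force reading for the bottom contact.
- **Other objects:** The bowls, cup, cruet and pot lid look unmoved in the final pictures. The skimmer was partly hidden by the arm in the last top view; what could be seen of it looked unmoved.

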